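Fit the sander backing plate on its three-stud hub

ROBOT

A 6-joint arm with a two-finger parallel gripper is mounted at the origin on a cart in front of the work surface, level with it; the furniture and walls round the work are solid. World frame = base frame: x ahead of the robot, y to its left, z up, the work surface at z = 0. Lengths are in m, angles in degrees, forces in N, time in s.
With the tool pointing down it reaches from about 0.3 to 0.825 m from the base axis. Payload 5.4 kg.
Tool frame: the origin (TCP) lies between the finger pads; the fingertips stand 14 mm ahead of it and the grasp point (between the pads) lies 5 mm behind it; z points along the fingers, y is the direction in which the jaws open and shut (so a half turn about z gives the same grasp; the last joint's range is limited). The gripper opens to 92 mm and grips with 3 to 60 N. Pads are 20 mm wide; open, the fingers measure 128 mm over their backs; the gripper's body (75 mm by 189 mm) begins 69 mm behind the grasp point.
Start: joints at [58.894, 9.076, 91.501, -0, 79.423, -12.038], TCP at [0.188, 0.543, 0.229] pointing down, gripper open.
Joint ranges: [-166.64, 166.64], [-54.1, 131.32], [10.49, 154.53], [-73.88, 253.88], [9.74, 151.15], [-171.62, 171.62]. Speed limits (degrees/s): [147.25, 147.25, 180, 180, 180, 180].

INTERFACE

Orientations are given as a 3x3 rotation matrix whose columns are the frame's x, y, z axes.
In Python, from workcell import robot, imaging gives the robot as it stands.
- The arm moves only by the shell command python3 -m jog 'ROWS' [FORCE]. ROWS is JSON, a list of rows, each an object with "slide": the shift along the tool's x, y, z in cm, a list of three; "spin": the turn about the tool's z in rad; "claw": the closure, from 0 (fully open) to 1 (shut). A call has 1 to 8 rows; each row shifts and turns the commanded pose from where the row before left it, along the tool's axes as they then stand; what a row does not reach is not made up. A row lasts 1/10 s, in which the tool goes at most 50 mm and 8.59 degrees, less where a joint would pass 70% of its speed; a pose out of reach is approached as far as the arm can. A call with a gripper value outside its range is refused whole. The fingers move at their own pace and stop on an object; FORCE is the grip in N (left out, the last holds). Time passes only in rows, so rows that do not move let the fingers close. It gives the time, the measured TCP pose, the force and the opening at its end, in the units of the state.
- robot.observe(): the state, without advancing time (a new reading comes with each control period).
- imaging.camera(name): name is "scene" or "side" or "wrist"; returns a dict with "image" (480x640x3 uint8, red, green, blue), "depth" (480x640 float32, m along the optical axis (not along the pixel's ray), 0 where there is no reading), "fx", "fy", "cx", "cy" (pixels), "extrinsics" (4x4, takes a point from camera to world coordinates). Camera axes: x right, y up, looking along -z (the intrinsics and any distortion apply to the point x, -y, -z); pixel columns grow to the right and rows downward; lengths in m; the calibration is good to about 2 mm. The wrist camera is an equidistant fisheye: a pixel r from the principal point sees the ray r / f radians off the axis. A picture is of the moment at which its call begins.
- robot.sign_off(): hands the job in, once; it reports no verdict.
The state is a dict: "clock": time; "qpos": joint angles; "qvel": joint speeds; "tau": joint torques, N m; "eef_pos": TCP position; "eef_rot": TCP orientation; "force": force on the tool from outside, world axes, zero at the start; "torque": the same for the moment, N m; "opening": finger opening in m.
Only numpy, scipy, OpenCV 4.12 (cv2) and the standard library are available. Lean on these libraries where they do the work, as an engineer would, in place of code of your own. Each camera call takes 0.05 s, during which the arm holds its last target.

TASK

Fit the red three-hole backing plate on the sander's upright drive hub, sleeve up: turn it until its holes line up with the three brass studs and let it down until it lies flat on the hub's flange with the studs through the holes, then let go of it. Leave the blue four-hole plate where it lies.

Things in the scene. Friction and masses are not known exactly. Their poses are not given: they have to be found in the camera images.
- red_plate_grip (a point): RED plate, 130 mm across, 10 thick, lying flat, THREE 24 mm holes on a 45 mm radius at 0, 120, 240 deg from its x axis. Hexagonal aluminium sleeve on top, 50 high, 46 across flats (facing 30, 90, 150.. deg), bore 34, open right through. Point: on the axis, half-way up the sleeve, 35 mm above the underside; z up. 0.35 kg.
- blue_plate_grip (a point): BLUE plate for another machine, same size and sleeve but FOUR 24 mm holes on a 45 mm radius, at 0, 90, 180, 270 deg from its x axis. It does not fit the hub; leave it. Point: on the axis, half-way up the sleeve, 35 mm above the underside; z up.
- hub_seat (a point): Dark steel hub fixed upright, 120 mm across. Point: on its axis at the flange top, 45 mm above the bench; z up. Three brass studs on a 45 mm radius at 0, 120, 240 deg from its x axis, 18 high, 14 thick, tips 8. Steel centre pilot 40 high, 26 thick, tip 12, goes up inside the sleeve. red_plate_grip is 35 mm above this point when seated, 53 on the stud tips.
Not all that is in view belongs to the job. What is shaped like the part that bears hub_seat but purple is not meant.

How it is judged (in metres and radians):
At the end, for the whole second after the job is handed in: The red plate lies on the hub, sleeve up: its axis within 10 mm of the hub's, its underside less than 6 mm above the flange (only possible with the studs through its holes), level within about 4.5 degrees (horizontal distance between red_plate_grip and hub_seat below 0.01 m and z of red_plate_grip in the frame of hub_seat between 0.028 and 0.041 m and angle between red_plate_grip's own z axis and vertical below 0.08 rad); the robot touches nothing.
It fails at once if the blue four-hole plate was moved by more than 30 mm (distance of blue_plate_grip from where it was at the start of the episode above 0.03 m).
It also fails if it takes over 32 s, if anything falls off the work surface, if the arm or the gripper's body presses on something with over 40 N, if the wrist force passes 120 N, or if a joint passes its speed limit or range.

## Working session

There is one attempt and no reset: what is moved stays moved. The work goes in short steps, Python scripts to look and compute and a shell command to move; the robot and the scene stay as the last step left them, time stands still between calls to the robot, and variables do not carry over. Pictures are saved under pics/ and viewed, and the job is handed in when it is done.

```bash
mkdir -p pics; ls
python3 - <<'E'
from workcell import robot, imaging
import cv2,numpy as np
s=robot.observe()
for k in s: print(k,np.round(s[k],3).tolist())
for n in ("scene","side","wrist"):
    c=imaging.camera(n); cv2.imwrite(f"pics/a_{n}.png",c["image"][...,::-1])
    print(n,c["fx"],c["fy"],c["cx"],c["cy"],np.round(c["extrinsics"],3).tolist(),[k for k in c if k not in("image","depth")])
E
```

```text
pics
clock 0.0
qpos [58.895, 9.112, 91.571, 0.001, 79.425, -12.037]
qvel [-0.074, -0.034, 0.022, -0.091, 0.124, 0.023]
tau [-0.001, -38.556, -32.211, 0.07, 0.038, -0.0]
eef_pos [0.188, 0.543, 0.228]
eef_rot [[-0.945, 0.327, -0.001], [0.327, 0.945, -0.002], [0.0, -0.002, -1.0]]
force [-0.844, 0.032, -0.347]
torque [-0.011, -0.031, -0.002]
opening 0.092
scene 545.2713500823909 545.2713500823909 321.2466174383711 233.43958567264508 [[0.725, 0.495, -0.478, -0.258], [-0.688, 0.531, -0.494, -0.972], [0.009, 0.688, 0.726, 1.126], [0.0, 0.0, 0.0, 1.0]] ['fx', 'fy', 'cx', 'cy', 'extrinsics']
side 605.1822988491207 605.1822988491207 316.51748444601924 243.5969740946987 [[0.337, 0.726, -0.599, -0.737], [-0.942, 0.268, -0.204, -0.62], [0.013, 0.633, 0.774, 1.583], [0.0, 0.0, 0.0, 1.0]] ['fx', 'fy', 'cx', 'cy', 'extrinsics']
wrist 371.64829954431775 371.64829954431775 316.34133623961253 235.21051892450606 [[0.326, -0.914, -0.242, 0.121], [0.945, 0.315, 0.086, 0.567], [-0.002, -0.257, 0.966, 0.384], [0.0, 0.0, 0.0, 1.0]] ['fx', 'fy', 'cx', 'cy', 'extrinsics']
```

View pics/a_scene.png

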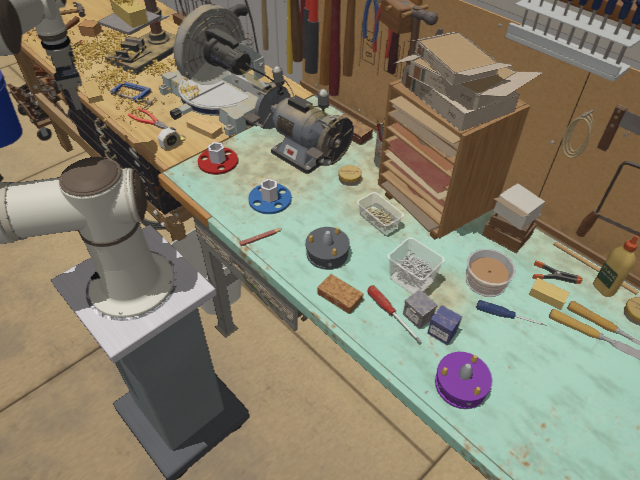

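View pics/a_side.png

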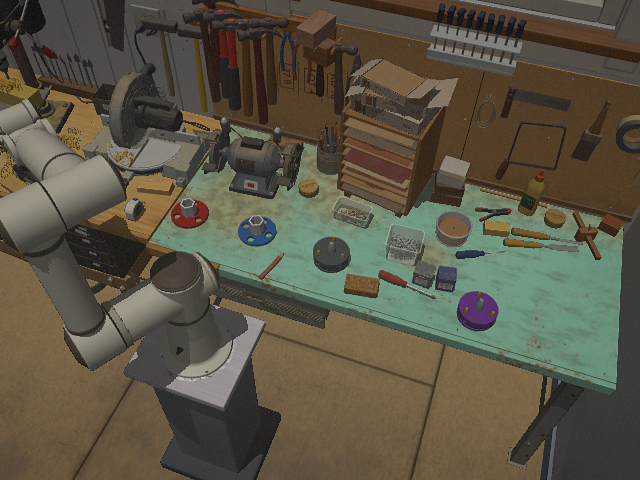

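View pics/a_wrist.png

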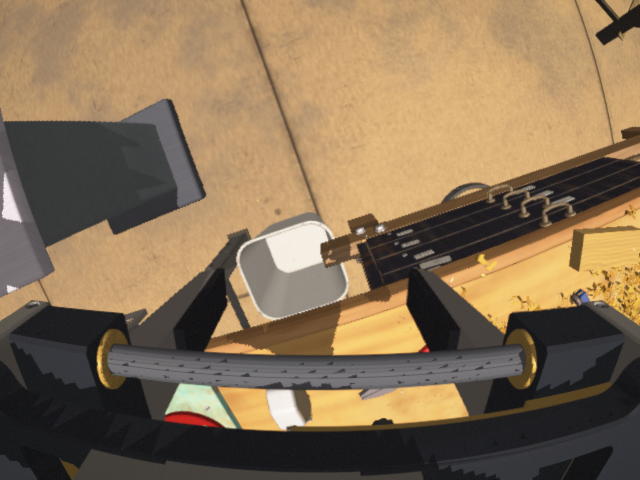

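Candidates: red three-hole plate at scene (217,158) and blue plate at (269,195), to be left alone; dark hub at (328,246) and purple decoy hub at (464,378). I choose the red plate and the dark hub, and check both in a close crop.

```bash
cat > h.py <<'E'
from workcell import robot, imaging
import cv2,numpy as np
def cast(c,uv,z):
    uv=np.atleast_2d(np.asarray(uv,float)); E=c["extrinsics"]
    d=np.c_[(uv[:,0]-c["cx"])/c["fx"],-(uv[:,1]-c["cy"])/c["fy"],-np.ones(len(uv))]@E[:3,:3].T
    o=E[:3,3]; return o+d*((z-o[2])/d[:,2])[:,None]
def topdown(c,x0,y0,z,half=.1,px=400):
    # rectify plane z: image up = +x, left = +y
    g=np.linspace(half,-half,px); X,Y=np.meshgrid(x0+g,y0+g,indexing='ij')
    E=c["extrinsics"]; P=np.stack([X,Y,np.full_like(X,z)],-1)
    p=(P-E[:3,3])@E[:3,:3]
    u=c["cx"]+c["fx"]*p[...,0]/-p[...,2]; v=c["cy"]-c["fy"]*p[...,1]/-p[...,2]
    return cv2.remap(c["image"],u.astype(np.float32),v.astype(np.float32),cv2.INTER_CUBIC)
E
python3 - <<'E'
from h import *
for n in ("scene","side"):
    c=imaging.camera(n); I=c["image"]; np.savez(f"{n}.npz",**c)
    ctr={"scene":[(217,158),(328,246)],"side":[(189,212),(331,254)]}[n]
    out=[cv2.resize(I[v-35:v+35,u-35:u+35],(400,400),interpolation=cv2.INTER_CUBIC) for u,v in ctr]
    cv2.imwrite(f"pics/crop_{n}.png",np.hstack(out)[...,::-1])
    hsv=cv2.cvtColor(I,cv2.COLOR_RGB2HSV)
    red=(((hsv[...,0]<6)|(hsv[...,0]>174))&(hsv[...,1]>150)&(hsv[...,2]>70)).astype(np.uint8)
    m=np.zeros_like(red);u,v=ctr[0];m[v-35:v+35,u-35:u+35]=red[v-35:v+35,u-35:u+35]
    cs,_=cv2.findContours(m,cv2.RETR_CCOMP,cv2.CHAIN_APPROX_NONE); 
    cs=sorted(cs,key=cv2.contourArea)[::-1]
    print(n,[(round(cv2.contourArea(k)),k.reshape(-1,2).mean(0).round(1).tolist()) for k in cs[:7]])
    e=cv2.fitEllipse(cs[0]); print(e, cast(c,e[0],0.008).round(4), "depth",c["depth"][v,u])
    d=c["depth"]
E
```

```text
scene [(506, [218.4, 160.6]), (24, [220.8, 168.2]), (23, [204.0, 158.4])]
((217.3587646484375, 160.53579711914062), (24.56614112854004, 37.531009674072266), 85.23038482666016) [[0.4557 0.2524 0.008 ]] depth 1.7307813
side [(466, [189.7, 213.8]), (38, [198.0, 219.0]), (36, [176.3, 215.4])]
((188.99156188964844, 213.25572204589844), (25.253385543823242, 34.99966812133789), 78.76631164550781) [[0.4567 0.258  0.008 ]] depth 2.0890722
```

View pics/crop_scene.png

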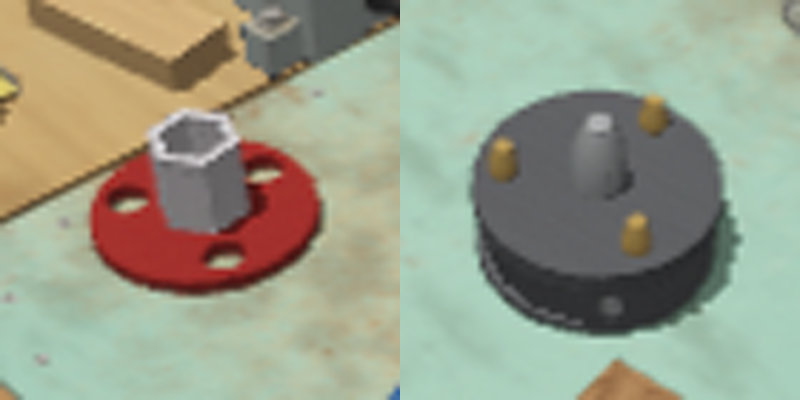

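View pics/crop_side.png

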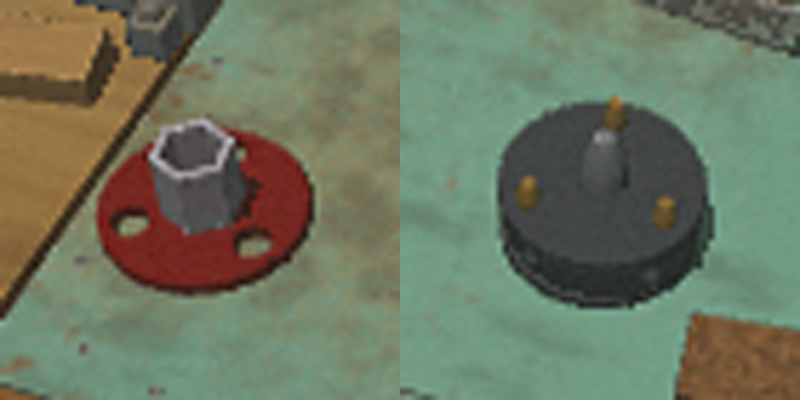

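The crops show the red plate with three holes (scene crop: 127,199; 265,168; 225,256) and the dark hub with three brass studs, so the choice holds. Next I compute positions.

Run:
```python
from h import *
def fitc(P):
    A=np.c_[2*P[:,:2],np.ones(len(P))]; b=(P[:,:2]**2).sum(1); s=np.linalg.lstsq(A,b,rcond=None)[0]; return s[:2],np.sqrt(s[2]+s[0]**2+s[1]**2)
tiles=[]
for n,rc,hc in (("scene",(217,158),(328,246)),("side",(189,212),(331,254))):
    c=dict(np.load(f"{n}.npz"))
    f=lambda o,L:[(o[0]-35+x*70/400,o[1]-35+y*70/400) for x,y in L]
    st={"scene":[(103,143),(255,100),(236,219)],"side":[(128,180),(216,100),(264,200)]}[n]
    pi={"scene":[(200,118)],"side":[(203,134)]}[n]
    ho={"scene":[(127,199),(265,170),(225,256)],"side":[(131,221),(253,241)]}[n]
    S=cast(c,f(hc,st),.063); print(n,"studs",S.round(4).tolist()); ctr,r=fitc(S); print("circ",ctr.round(4),r.round(4),[np.degrees(np.arctan2(*(s[:2]-ctr)[::-1])).round(1) for s in S], "pilot",cast(c,f(hc,pi),.085).round(4).tolist())
    H=cast(c,f(rc,ho),.010); print("holes",H.round(4).tolist())
    tiles.append(np.hstack([topdown(c,.457,.253,.01,.08,300),topdown(c,.457,.253,.06,.08,300)]))
cv2.imwrite("pics/td_plate.png",np.vstack(tiles)[...,::-1])
```

```text
scene studs [[0.4152, -0.2365, 0.063], [0.4869, -0.2651, 0.063], [0.4273, -0.313, 0.063]]
circ [ 0.4428 -0.2713] 0.0445 [np.float64(128.5), np.float64(8.0), np.float64(-110.4)] pilot [[0.4447, -0.2707, 0.085]]
holes [[0.4316, 0.2902, 0.01], [0.5046, 0.2584, 0.01], [0.4423, 0.2119, 0.01]]
side studs [[0.4147, -0.2357, 0.063], [0.4876, -0.2634, 0.063], [0.4276, -0.312, 0.063]]
circ [ 0.4433 -0.2701] 0.0447 [np.float64(129.7), np.float64(8.6), np.float64(-110.6)] pilot [[0.4437, -0.2696, 0.085]]
holes [[0.4305, 0.2909, 0.01], [0.4416, 0.2142, 0.01]]
```

View pics/td_plate.png

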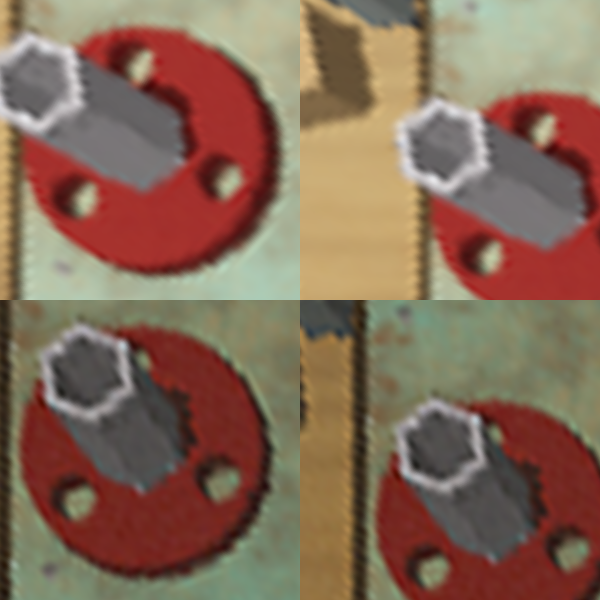

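Run:
```python
from h import *
for n,b in (("scene",(269,197)),("side",(257,232))):
    c=dict(np.load(f"{n}.npz")); d=c["depth"]; v,u=np.mgrid[:480,:640]
    P=np.stack([(u-c["cx"])/c["fx"]*d,-(v-c["cy"])/c["fy"]*d,-d],-1)@c["extrinsics"][:3,:3].T+c["extrinsics"][:3,3]
    ok=d>0
    print(n,"blue",cast(c,b,.01).round(3))
    for nm,(x,y) in dict(red=(.458,.257),hub=(.4435,-.2705)).items():
        r=np.hypot(P[...,0]-x,P[...,1]-y)
        m=ok&(r<.2)&(P[...,2]>.06)&(r>.06)
        m&=~((np.hypot(P[...,0],P[...,1])<.25))
        print(nm,m.sum(), np.c_[P[m],r[m]][np.argsort(r[m])][:200:25].round(3).tolist())
    m=ok&(P[...,2]>.1)&(P[...,0]>.35)&(P[...,0]<.65)&(np.abs(P[...,1])<.4); print(m.sum(),P[m].min(0) if m.any() else 0,P[m].max(0) if m.any() else 0)
```

```text
scene blue [[0.466 0.004 0.01 ]]
red 988 [[0.569, 0.241, 0.127, 0.112], [0.579, 0.243, 0.125, 0.122], [0.586, 0.253, 0.121, 0.128], [0.591, 0.243, 0.09, 0.133], [0.594, 0.238, 0.121, 0.137], [0.59, 0.208, 0.119, 0.141], [0.601, 0.237, 0.261, 0.144], [0.605, 0.257, 0.121, 0.147]]
hub 174 [[0.498, -0.434, 0.086, 0.173], [0.51, -0.436, 0.067, 0.179], [0.526, -0.433, 0.088, 0.182], [0.537, -0.431, 0.085, 0.186], [0.497, -0.452, 0.063, 0.189], [0.496, -0.456, 0.083, 0.193], [0.513, -0.455, 0.065, 0.197]]
2100 [ 0.56904499 -0.08464808  0.10000449] [0.64999659 0.39967291 0.27902587]
side blue [[0.458 0.001 0.01 ]]
red 792 [[0.566, 0.24, 0.134, 0.109], [0.572, 0.217, 0.13, 0.121], [0.582, 0.222, 0.129, 0.129], [0.591, 0.257, 0.276, 0.133], [0.596, 0.254, 0.265, 0.138], [0.599, 0.25, 0.255, 0.142], [0.604, 0.256, 0.253, 0.146], [0.602, 0.216, 0.128, 0.149]]
hub 80 [[0.5, -0.431, 0.091, 0.17], [0.496, -0.443, 0.086, 0.18], [0.501, -0.452, 0.079, 0.19], [0.501, -0.46, 0.067, 0.198]]
1746 [ 0.5650995  -0.08083635  0.10009189] [0.64998805 0.39983766 0.28559957]
```

```bash
python3 -m jog '[{"slide":[-4.36,-2.28,0],"spin":0,"claw":0},{"slide":[-4.36,-2.28,0],"spin":0,"claw":0},{"slide":[-4.36,-2.28,0],"spin":0,"claw":0},{"slide":[-4.36,-2.28,0],"spin":0,"claw":0},{"slide":[-4.36,-2.28,0],"spin":0,"claw":0},{"slide":[-4.36,-2.28,0],"spin":0,"claw":0},{"slide":[-4.36,-2.28,0],"spin":0,"claw":0},{"slide":[-4.36,-2.28,0],"spin":0,"claw":0}]' 40
python3 -m jog '[{"slide":[0,0,0],"spin":-0.12,"claw":0},{"slide":[0,0,0],"spin":-0.12,"claw":0},{"slide":[0,0,0],"spin":-0.12,"claw":0},{"slide":[0,0,0],"spin":-0.1,"claw":0},{"slide":[0,0,0],"spin":0,"claw":0}]'
python3 - <<'E'
from h import *
s=robot.observe();print(s["clock"],s["eef_pos"].round(4) if hasattr(s["eef_pos"],'round') else s["eef_pos"],np.round(s["eef_rot"],3).tolist(),np.round(s["qpos"],1))
for n in ("scene","side","wrist"):
  c=imaging.camera(n); np.savez(n+"2.npz",**c); cv2.imwrite(f"pics/b_{n}.png",c["image"][...,::-1])
E
```

```text
clock: 1.05
eef_pos: [0.459, 0.2554, 0.2287]
eef_rot: [[-0.945, 0.327, 0.0], [0.327, 0.945, 0.0], [-0.0, 0.0, -1.0]]
force: [1.6, 1.6, 0.9]
opening: 0.0921
clock: 1.55
eef_pos: [0.4579, 0.257, 0.2285]
eef_rot: [[-0.992, -0.127, -0.0], [-0.127, 0.992, -0.0], [0.0, -0.0, -1.0]]
force: [0.1, -0.2, 0.7]
opening: 0.092
1.55 [0.4579 0.257  0.2285] [[-0.992, -0.127, -0.0], [-0.127, 0.992, -0.0], [0.0, -0.0, -1.0]] [ 16.1   1.7  99.5  -0.   78.9 -81.2]
```

View pics/b_wrist.png

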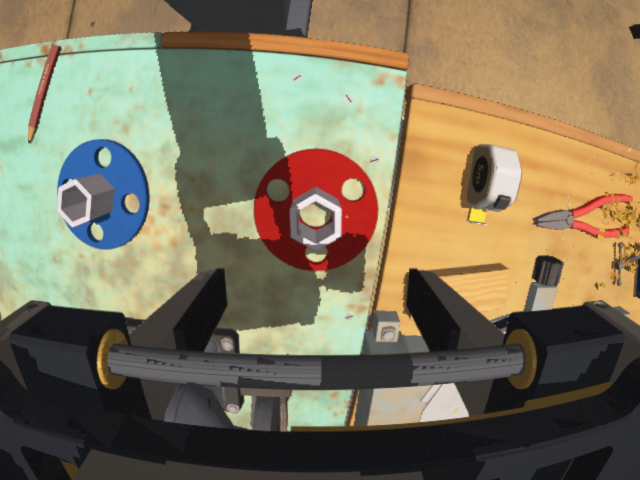

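The wrist view shows the red plate centred at (316,210), with holes at about (277,190), (352,189), (316,253), and the blue plate clear at (103,193). Measuring by fisheye rays.

```bash
cat >> h.py <<'E'
def castw(c,uv,z):
    uv=np.atleast_2d(np.asarray(uv,float)); E=c["extrinsics"]
    x=uv[:,0]-c["cx"]; y=-(uv[:,1]-c["cy"]); r=np.hypot(x,y)+1e-9; t=r/c["fx"]
    d=np.c_[np.sin(t)*x/r,np.sin(t)*y/r,-np.cos(t)]@E[:3,:3].T; o=E[:3,3]
    return o+d*((z-o[2])/d[:,2])[:,None]
def tdw(c,x0,y0,z,half=.09,px=400):
    g=np.linspace(half,-half,px); X,Y=np.meshgrid(x0+g,y0+g,indexing='ij'); E=c["extrinsics"]
    p=(np.stack([X,Y,np.full_like(X,z)],-1)-E[:3,3])@E[:3,:3]
    rho=np.hypot(p[...,0],p[...,1])+1e-9; r=c["fx"]*np.arctan2(rho,-p[...,2])
    return cv2.remap(c["image"],(c["cx"]+r*p[...,0]/rho).astype(np.float32),(c["cy"]-r*p[...,1]/rho).astype(np.float32),cv2.INTER_CUBIC)
E
python3 - <<'E'
from h import *
c=dict(np.load("wrist2.npz"))
a=tdw(c,.458,.257,.010);b=tdw(c,.458,.257,.060)
cv2.imwrite("pics/b_td.png",np.hstack([a,b])[...,::-1])
E
```

```text
(no output)
```

View pics/b_td.png

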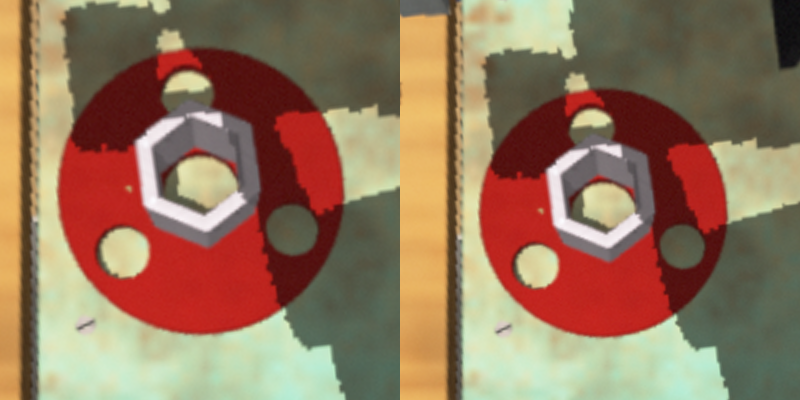

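```bash
python3 -m jog '[{"slide":[-0.26,0,4],"spin":0,"claw":0},{"slide":[0,0,4],"spin":0,"claw":0},{"slide":[0,0,4],"spin":0,"claw":0},{"slide":[0,0,3],"spin":0,"claw":0},{"slide":[0,0,2.5],"spin":0,"claw":0},{"slide":[0,0,1.75],"spin":0,"claw":0},{"slide":[0,0,0],"spin":0,"claw":0}]'
python3 -m jog '[{"slide":[0,0,0],"spin":0,"claw":0.3},{"slide":[0,0,0],"spin":0,"claw":0.4},{"slide":[0,0,0],"spin":0,"claw":0.6},{"slide":[0,0,0],"spin":0,"claw":0.8},{"slide":[0,0,0],"spin":0,"claw":1},{"slide":[0,0,0],"spin":0,"claw":1},{"slide":[0,0,0],"spin":0,"claw":1},{"slide":[0,0,0],"spin":0,"claw":1}]' 40
```

```text
clock: 2.4
eef_pos: [0.4581, 0.2568, 0.0334]
eef_rot: [[-0.992, -0.126, -0.006], [-0.126, 0.992, -0.002], [0.006, -0.001, -1.0]]
force: [-0.1, 0.0, -0.0]
opening: 0.092
clock: 3.2
eef_pos: [0.4607, 0.2573, 0.0364]
eef_rot: [[-0.992, -0.127, 0.0], [-0.127, 0.992, -0.0], [-0.0, -0.0, -1.0]]
force: [-0.4, -1.2, 3.6]
opening: 0.0459
```

Gripped on the flats (opening 45.9 mm). Lifting.

```bash
python3 -m jog '[{"slide":[0,0,-1],"spin":0,"claw":1},{"slide":[0,0,-3],"spin":0,"claw":1},{"slide":[0,0,-4],"spin":0,"claw":1},{"slide":[0,0,-4],"spin":0,"claw":1},{"slide":[0,0,-4],"spin":0,"claw":1},{"slide":[0,0,-2],"spin":0,"claw":1},{"slide":[0,0,0],"spin":0,"claw":1}]'
python3 - <<'E'
from h import *
s=robot.observe();print(s["clock"],np.round(s["eef_pos"],4),np.round(s["eef_rot"],3).tolist())
c=imaging.camera("wrist"); np.savez("wrist3.npz",**c); cv2.imwrite(f"pics/c_wrist.png",c["image"][...,::-1])
p=s["eef_pos"]
z=p[2]-.0364+.010
cv2.imwrite("pics/c_td.png",np.hstack([tdw(c,p[0],p[1],z),tdw(c,p[0],p[1],z+.05)])[...,::-1])
E
```

```text
clock: 3.9
eef_pos: [0.4621, 0.2581, 0.2196]
eef_rot: [[-0.992, -0.127, 0.006], [-0.127, 0.992, 0.002], [-0.006, 0.001, -1.0]]
force: [1.2, 0.4, -4.2]
opening: 0.046
3.9 [0.4621 0.2581 0.2196] [[-0.992, -0.127, 0.006], [-0.127, 0.992, 0.002], [-0.006, 0.001, -1.0]]
```

View pics/c_wrist.png

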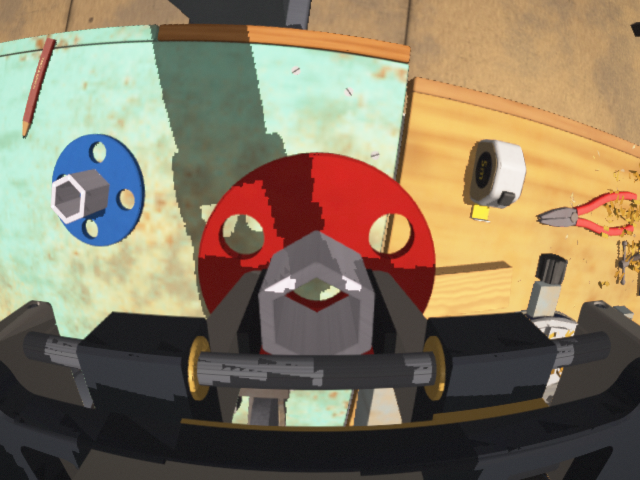

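View pics/c_td.png

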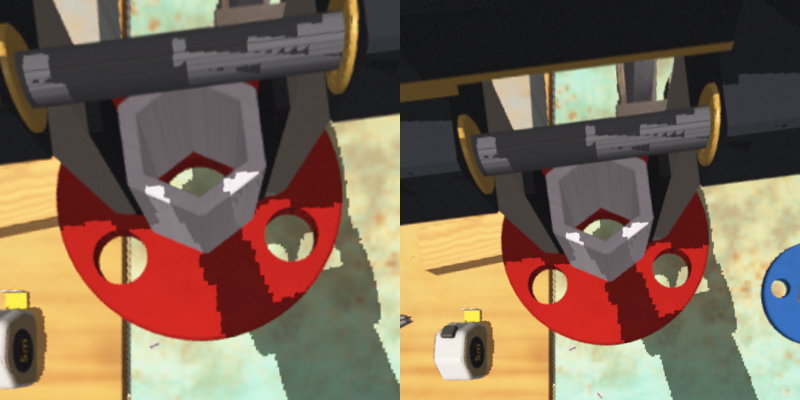

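```bash
python3 -m jog '[{"slide":[0.8,-4.4,0],"spin":-0.03,"claw":1},{"slide":[0.8,-4.4,0],"spin":0,"claw":1},{"slide":[0.8,-4.4,0],"spin":0,"claw":1},{"slide":[0.8,-4.4,0],"spin":0,"claw":1},{"slide":[0.8,-4.4,0],"spin":0,"claw":1},{"slide":[0.8,-4.4,0],"spin":0,"claw":1},{"slide":[0.8,-4.4,0],"spin":0,"claw":1},{"slide":[0.8,-4.4,0],"spin":0,"claw":1}]'
python3 -m jog '[{"slide":[0,0,0],"spin":0,"claw":1},{"slide":[0,0,0],"spin":0,"claw":1},{"slide":[0,0,0],"spin":0,"claw":1},{"slide":[0,0,0],"spin":0,"claw":1}]'
python3 - <<'E'
from h import *
s=robot.observe();print(s["clock"],np.round(s["eef_pos"],4),np.round(s["eef_rot"],3).tolist())
c=imaging.camera("wrist"); np.savez("wrist4.npz",**c); cv2.imwrite(f"pics/d_wrist.png",c["image"][...,::-1])
cv2.imwrite("pics/d_td.png",np.hstack([tdw(c,.4435,-.2705,.063),tdw(c,.4435,-.2705,.045)])[...,::-1])
E
```

```text
clock: 4.75
eef_pos: [0.4491, -0.1011, 0.2132]
eef_rot: [[-0.988, -0.156, -0.004], [-0.156, 0.988, 0.003], [0.004, 0.003, -1.0]]
force: [0.5, -0.5, -4.4]
opening: 0.0459
clock: 5.15
eef_pos: [0.4507, -0.0988, 0.2152]
eef_rot: [[-0.987, -0.158, -0.001], [-0.158, 0.987, 0.001], [0.001, 0.001, -1.0]]
force: [-0.3, -0.5, -4.9]
opening: 0.0458
5.15 [ 0.4507 -0.0988  0.2152] [[-0.987, -0.158, -0.001], [-0.158, 0.987, 0.001], [0.001, 0.001, -1.0]]
```

View pics/d_wrist.png

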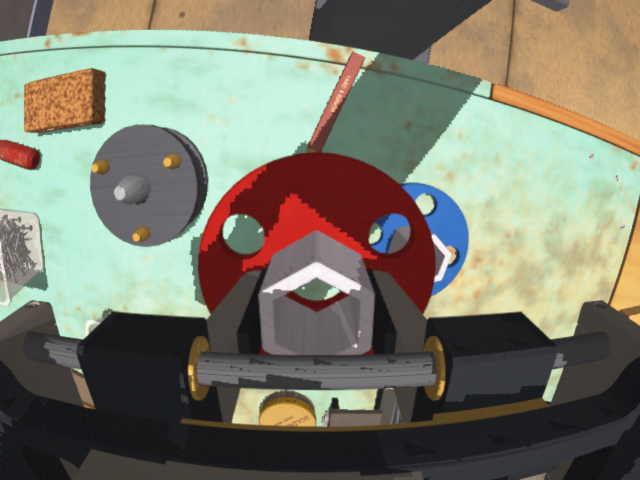

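View pics/d_td.png

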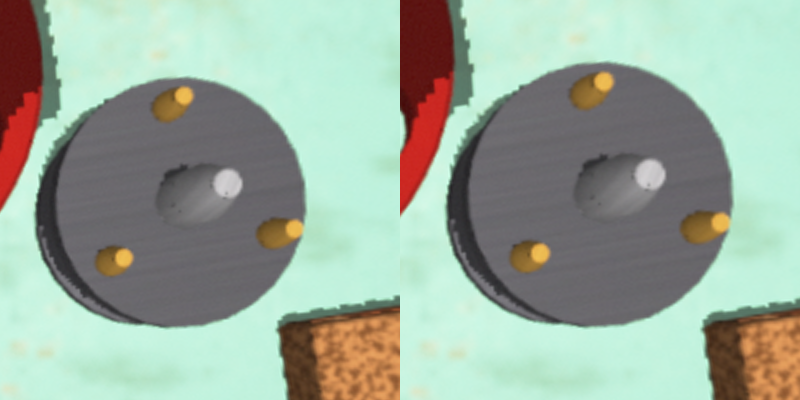

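Stud tips appear at rectified (183,96), (295,229), (124,258). That gives the hub centre ≈ (0.445,-0.271) and angle ≈ 9.5°, and the plate is well held. Moving over the hub.

```bash
python3 -m jog '[{"slide":[0.82,-4.23,0],"spin":-0.008,"claw":1},{"slide":[0.82,-4.23,0],"spin":0,"claw":1},{"slide":[0.82,-4.23,0],"spin":0,"claw":1},{"slide":[0.82,-4.23,0],"spin":0,"claw":1},{"slide":[0,0,3],"spin":0,"claw":1},{"slide":[0,0,3],"spin":0,"claw":1},{"slide":[0,0,1],"spin":0,"claw":1},{"slide":[0,0,0],"spin":0,"claw":1}]'
python3 -m jog '[{"slide":[0,0,0],"spin":0,"claw":1},{"slide":[0,0,0],"spin":0,"claw":1},{"slide":[0,0,0],"spin":0,"claw":1},{"slide":[0,0,0],"spin":0,"claw":1}]'
python3 - <<'E'
from h import *
s=robot.observe();print(s["clock"],np.round(s["eef_pos"],4),np.round(s["eef_rot"],3).tolist())
c=imaging.camera("wrist"); cv2.imwrite(f"pics/e_wrist.png",c["image"][...,::-1])
o=[]
for n,(u,v) in (("scene",(335,225)),("side",(335,240))):
  c=imaging.camera(n); o.append(cv2.resize(c["image"][v-60:v+60,u-60:u+60],(400,400),interpolation=cv2.INTER_CUBIC))
cv2.imwrite("pics/e_2.png",np.hstack(o)[...,::-1])
E
```

```text
clock: 6.0
eef_pos: [0.4455, -0.2708, 0.1444]
eef_rot: [[-0.986, -0.166, -0.003], [-0.166, 0.986, 0.003], [0.002, 0.003, -1.0]]
force: [-1.0, 0.5, -4.7]
opening: 0.0461
clock: 6.4
eef_pos: [0.4467, -0.2728, 0.1471]
eef_rot: [[-0.986, -0.165, 0.001], [-0.165, 0.986, -0.001], [-0.001, -0.001, -1.0]]
force: [-0.1, 0.0, -4.4]
opening: 0.0459
6.4 [ 0.4467 -0.2728  0.1471] [[-0.986, -0.165, 0.001], [-0.165, 0.986, -0.001], [-0.001, -0.001, -1.0]]
```

View pics/e_wrist.png

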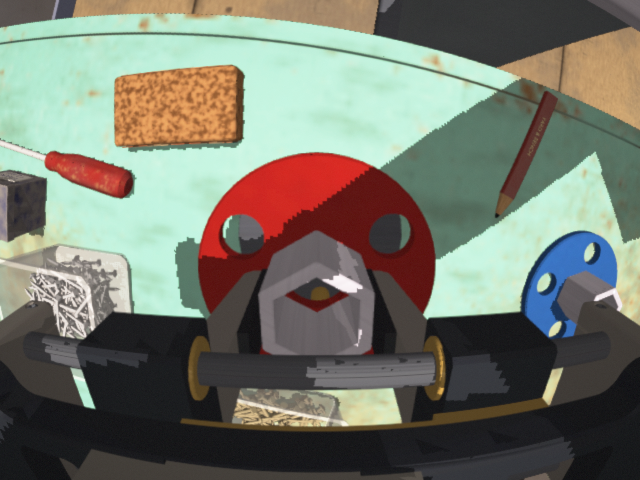

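View pics/e_2.png

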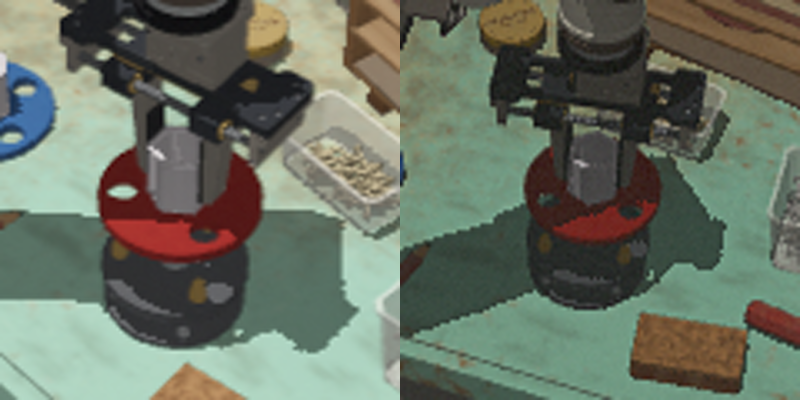

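```bash
python3 -m jog '[{"slide":[0.07,0.18,1],"spin":0,"claw":1},{"slide":[0,0,1],"spin":0,"claw":1},{"slide":[0,0,1],"spin":0,"claw":1},{"slide":[0,0,0.6],"spin":0,"claw":1},{"slide":[0,0,0],"spin":0,"claw":1},{"slide":[0,0,0],"spin":0,"claw":1},{"slide":[0,0,0],"spin":0,"claw":1}]'
python3 - <<'E'
from h import *
s=robot.observe();print(s["clock"],np.round(s["eef_pos"],4),np.round(s["eef_rot"],3).tolist())
c=imaging.camera("wrist"); cv2.imwrite(f"pics/f_wrist.png",cv2.resize(c["image"][140:380,170:490],(800,600),interpolation=cv2.INTER_CUBIC)[...,::-1])
o=[]
for n,(u,v) in (("scene",(332,225)),("side",(332,240))):
  c=imaging.camera(n); o.append(cv2.resize(c["image"][v-40:v+40,u-40:u+40],(400,400),interpolation=cv2.INTER_CUBIC))
cv2.imwrite("pics/f_2.png",np.hstack(o)[...,::-1])
E
```

```text
clock: 7.25
eef_pos: [0.4455, -0.2712, 0.1106]
eef_rot: [[-0.986, -0.164, 0.001], [-0.164, 0.986, -0.001], [-0.001, -0.001, -1.0]]
force: [0.3, 0.7, -4.8]
opening: 0.0456
7.25 [ 0.4455 -0.2712  0.1106] [[-0.986, -0.164, 0.001], [-0.164, 0.986, -0.001], [-0.001, -0.001, -1.0]]
```

View pics/f_wrist.png

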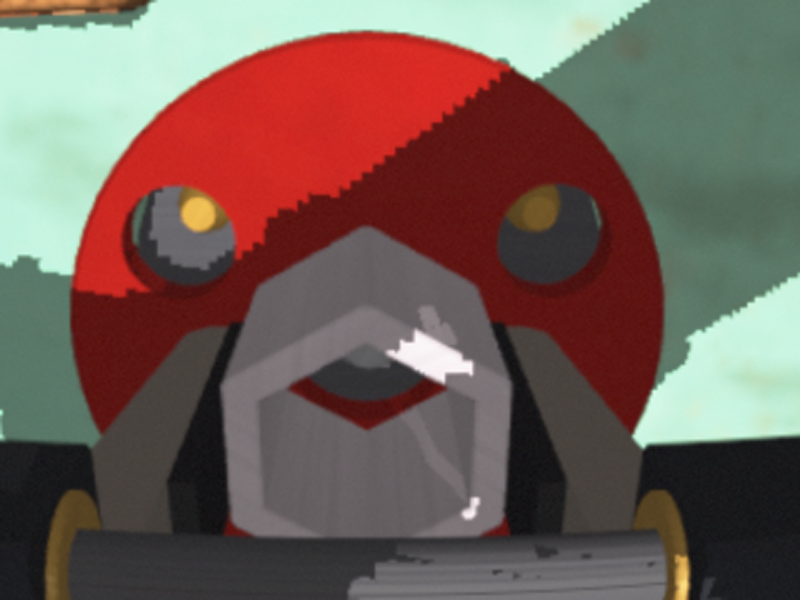

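View pics/f_2.png

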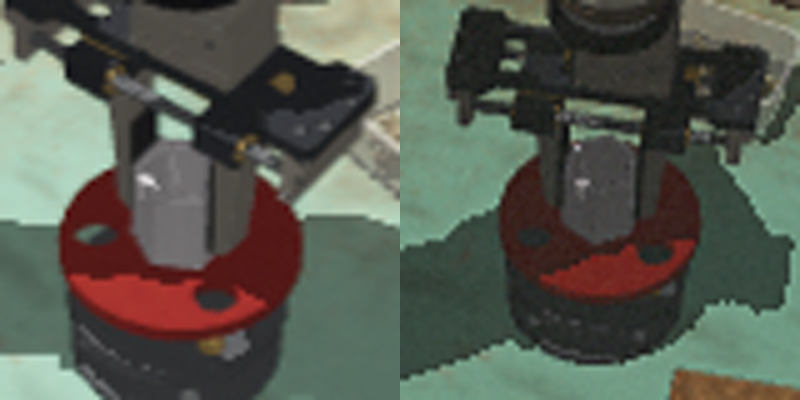

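Run:
```python
from h import *
c=imaging.camera("wrist")
f=lambda x,y:(170+x*.4,140+y*.4)
s=castw(c,[f(198,214),f(540,212)],.063); h=castw(c,[f(184,234),f(551,233)],.0842)
print(s.round(4),h.round(4),(s-h).round(4)); 
for q in(s,h): d=q[1]-q[0]; m=q.mean(0); print(np.hypot(*d[:2]), np.degrees(np.arctan2(d[1],d[0])))
```

```text
[[ 0.4304 -0.3126  0.063 ]
 [ 0.417  -0.2356  0.063 ]] [[ 0.4295 -0.3119  0.0842]
 [ 0.4167 -0.2372  0.0842]] [[ 0.001  -0.0007 -0.0212]
 [ 0.0003  0.0016 -0.0212]]
0.078143980063632 99.86640293795719
0.07571056178403807 99.68190418821602
```

Studs and holes agree within about 1 mm and 0.2°. Lowering the plate.

```bash
python3 -m jog '[{"slide":[0,0,0.6],"spin":0,"claw":1},{"slide":[0,0,0.6],"spin":0,"claw":1},{"slide":[0,0,0.6],"spin":0,"claw":1},{"slide":[0,0,0.5],"spin":0,"claw":1},{"slide":[0,0,0],"spin":0,"claw":1},{"slide":[0,0,0],"spin":0,"claw":1}]'
python3 -m jog '[{"slide":[0,0,0.3],"spin":0,"claw":1},{"slide":[0,0,0.2],"spin":0,"claw":1},{"slide":[0,0,0],"spin":0,"claw":1},{"slide":[0,0,0],"spin":0,"claw":1}]'
```

```text
clock: 8.05
eef_pos: [0.4451, -0.2708, 0.0869]
eef_rot: [[-0.986, -0.164, -0.0], [-0.164, 0.986, 0.0], [0.0, 0.0, -1.0]]
force: [-0.9, 0.9, -3.6]
opening: 0.0458
clock: 8.45
eef_pos: [0.4452, -0.2708, 0.0821]
eef_rot: [[-0.986, -0.164, 0.0], [-0.164, 0.986, -0.0], [-0.0, -0.0, -1.0]]
force: [0.6, -0.7, -4.3]
opening: 0.0459
```

```bash
python3 -m jog '[{"slide":[0,0,0.1],"spin":0,"claw":1},{"slide":[0,0,0],"spin":0,"claw":1},{"slide":[0,0,0],"spin":0,"claw":0.3},{"slide":[0,0,0],"spin":0,"claw":0},{"slide":[0,0,0],"spin":0,"claw":0},{"slide":[0,0,0],"spin":0,"claw":0},{"slide":[0,0,0],"spin":0,"claw":0},{"slide":[0,0,0],"spin":0,"claw":0}]'
python3 -m jog '[{"slide":[0,0,-1],"spin":0,"claw":0},{"slide":[0,0,-3],"spin":0,"claw":0},{"slide":[0,0,-4],"spin":0,"claw":0},{"slide":[0,0,-4],"spin":0,"claw":0},{"slide":[0,0,-3],"spin":0,"claw":0},{"slide":[0,0,0],"spin":0,"claw":0},{"slide":[0,0,0],"spin":0,"claw":0}]'
python3 - <<'E'
from h import *
s=robot.observe();print(s["clock"],np.round(s["eef_pos"],4),s["force"])
c=imaging.camera("wrist"); a=cv2.resize(c["image"][100:340,200:440],(400,400),interpolation=cv2.INTER_CUBIC)
c=imaging.camera("side"); I=c["image"]; b=cv2.resize(I[185:285,280:380],(400,400),interpolation=cv2.INTER_CUBIC)
cv2.imwrite("pics/g.png",np.hstack([a,b])[...,::-1])
E
```

```text
clock: 9.25
eef_pos: [0.4452, -0.2709, 0.0812]
eef_rot: [[-0.986, -0.164, 0.0], [-0.164, 0.986, -0.0], [-0.0, -0.0, -1.0]]
force: [-0.6, 0.2, 0.1]
opening: 0.0911
clock: 9.95
eef_pos: [0.4454, -0.271, 0.232]
eef_rot: [[-0.986, -0.164, 0.001], [-0.164, 0.986, -0.001], [-0.001, -0.001, -1.0]]
force: [-0.1, -0.1, 0.2]
opening: 0.092
9.95 [ 0.4454 -0.271   0.232 ] [-0.13543576 -0.11594282  0.16053836]
```

View pics/g.png

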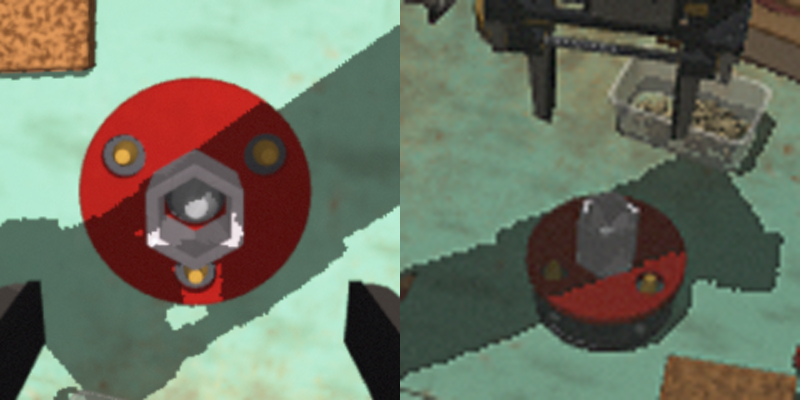

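The picture shows the plate flat on the hub with all three studs through its holes (wrist crop 123,155; 265,153; 196,275) and the gripper clear. Handing in.

```bash
python3 -c "
from workcell import robot
print(robot.sign_off())"
```

```text
the job is handed in; nothing more can be done
None
```

I fitted the red three-hole plate on the dark hub, sleeve up, let go of it and handed the job in at about 10 s of the 32 s allowed. No verdict is reported.

- **Fit:** The last wrist and side pictures show the plate lying flat with all three brass studs through its holes and the pilot up inside the sleeve. When I let go, the gripper height put the underside on the flange to within about 1 mm. The axis offset was about 1 mm by the wrist camera.
- **Forces:** The contact force stayed within a few newtons in every reading.
- **Blue plate:** I never touched it, but I did not measure its position again at the end.
- **Disagreement:** The fixed cameras and the wrist camera differed by 2–3 mm in x. I went mostly by the wrist camera, and the studs entered freely.

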